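Open the child-lock snack pot

ROBOT

A 6-joint arm with a two-finger parallel gripper is mounted at the origin on the work surface. World frame = base frame: x ahead of the robot, y to its left, z up, the work surface at z = 0. Lengths are in mm, angles in rad, forces in N, time in s.
With the tool pointing down it reaches from about 325 to 875 mm from the base axis. Payload 4.4 kg.
Tool frame: the origin (TCP) lies on the centre line of the jaws, within the pads' length; the fingertips stand ahead of it and the grasp point (between the pads) lies 6 mm ahead of it (ctrl.tcp_to_tips is the z of the fingertips in the tool frame, in mm); z points along the fingers, y is the direction in which the jaws open and shut (so a half turn about z gives the same grasp; the last joint's range is limited). The gripper opens to 85 mm and grips with 20 to 120 N. Pads are 22 mm wide; open, the fingers measure 114 mm over their backs; the gripper's body (76 mm by 85 mm) begins 54 mm behind the grasp point. The pads swing forward as they close: fully open they stand 13 mm farther back than shut.
Start: joints at [1.111, 0.207, 1.542, -0, 1.393, -0.15], TCP at [175.309, 547.626, 256.282] pointing down, gripper open.
Joint ranges: [-2.73, 2.73], [-0.86, 2.22], [0.23, 2.46], [-1.11, 4.25], [0.08, 2.63], [-2.82, 2.82]. Speed limits (rad/s): [2.79, 2.79, 3.14, 3.14, 3.14, 3.14].

INTERFACE

Orientations are given as a 3x3 rotation matrix whose columns are the frame's x, y, z axes.
In Python, from plant import ctrl, sensors, optics gives the robot as it stands. Calls block until the motion is done:
- ctrl.move_ptp(position, orientation): joint-space move of the TCP to a pose.
- ctrl.move_l(position, rot=None, vel=150, threshold=None): straight line of the TCP; rot=None keeps the orientation; vel is the mean speed in mm/s. With threshold (N) it stops when the force on the tool has changed by that much, and returns True; else False.
- ctrl.set_joints(angles): joint-space move.
- ctrl.gripper_to(opening, force=None): finger opening in mm; force is the grip in N (None keeps the last); returns when the fingers have stopped.
- ctrl.hold(seconds).
- ctrl.solve_ik(position, orientation): joint angles nearest the present ones, or None.
- sensors.read_state(): the state.
- optics.grab_frame(name): name is "scene" or "top" or "wrist"; returns (picture, depth): 400x640x3 uint8, red, green, blue; 400x640 float32, mm along the optical axis (not along the pixel's ray), 0 where there is no reading.
- optics.camera_params(name): a dict with "mtx" (3x3 intrinsics, pixels), "R" (3x3) and "t" (3): a world point X has camera coordinates R X + t; the wrist camera has in their place "T_tool_cam" (4x4, takes a point from camera to tool coordinates, whose origin is the TCP and whose axes are the flange's). Camera axes: x right, y down, z forward; pixel columns grow to the right and rows downward; lengths in mm; the calibration is good to about 2 mm. The wrist camera is an equidistant fisheye: a pixel r from the principal point sees the ray r / f radians off the axis. A picture is of the moment at which its call begins: read the wrist's pose just before it. camera_params takes no time and is no camera call.
A pose or a line that the arm cannot do raises ctrl.MotionError and nothing moves.
- ctrl.finish_job(): hands the job in, once; it reports no verdict.
The state is a dict: "t": time; "q": joint angles; "qvel": joint speeds; "tau": joint torques, N m; "eef_pos": TCP position; "eef_rot": TCP orientation; "force": force on the tool from outside, world axes, zero at the start; "wrist_torque": the same for the moment, N m; "grip_width": finger opening in mm.
Only numpy, scipy, OpenCV 4.12 (cv2) and the standard library are available. Lean on these libraries where they do the work, as an engineer would, in place of code of your own. Each camera call takes 0.05 s, during which the arm holds its last target. There are 200 camera calls.

TASK

Open the snack pot that stands in the drawer: press its child-lock cap down and, keeping it pressed, turn it anticlockwise past the ratchet, about 60 degrees, until it is free. Then lift the cap off and set it down, not drop it, right way up and flat on the bare matting inside the drawer. Leave the pot standing about where it is and everything else undisturbed.

Things in the scene. Friction and masses are not known exactly. Their poses are not given: they have to be found in the camera images.
- drawer: Wooden drawer box fixed on the worktop, origin at the centre of its underside, inside 400 mm (x) by 700 mm (y). Walls 14 mm thick, tops 65 mm above the origin; white front panel, 85 mm high, on the +x side. Pot, bowl and lunch container stand in a row along y at about x = +35 mm; two spoons lie together in the strip at about x = -140 to -80 mm, whose rest is bare.
- matting (a point): Centre of the upper face of the grey ribbed rubbery matting on the drawer's floor, 10 mm above the drawer's origin; axes as the drawer's. The matting is grippy: while the cap is being pressed it keeps the pot from turning.
- pot: Pale blue-grey snack pot, loose, upright, 0.2 to 0.36 kg. Body 96 x 96 mm square and 54 mm high, round neck of 60 mm diameter up to the rim 82 mm above the origin (centre of the underside); z up. The orange mark on its shoulder (+x side) is where the cap's orange mark points when locked.
- open_mark (a point): Green dot on the pot's shoulder, 47 mm from the pot's axis, 54 mm above its underside, 60 degrees anticlockwise (seen from above) of the orange mark: where the cap's orange mark points when open.
- cap: White child-lock cap, loose part, 70 g, 82 mm in diameter; flat top 32 mm above its origin (centre of the skirt's lower edge); z up; orange mark at its +x end. Locked at the start: axes parallel to the pot's, origin 62 mm above the pot's (flat top at 94 mm). Three inner lugs sit behind 3 mm ratchet teeth of the neck; pulling or turning without pressing only moves the whole pot.
- cap_bar (a point): Centre of the top of the cap's upright grip bar, 48 mm above the cap's origin; axes as the cap's. The bar runs across the cap along x: 64 mm long, 14 mm wide, 16 mm high. Beside it the flat top is free for fingertips to press on.
- cap_lugs (a point): On the cap's axis at lug height, 5 mm above its origin. Held down at least 3 mm (best 4 to 5), the cap turns anticlockwise seen from above (positive about z), not clockwise. Past 30 degrees it is free and, let up, rises to 3 mm above locked height. Between 35 and 85 degrees (best 60) it lifts straight off; at about 90 it meets a stop.
- liner (a joint): Sprung liner inside the cap resting on the pot's rim: how far the cap is pressed (m). 0 locked, 0.003 clear of the ratchet teeth, 0.005 hard stop, -0.003 cap free. Pressing force: 4.5 N to start, 9 N at 0.003, 12 N at 0.005.
- bowl: Bamboo bowl, 130 mm across the rim, 50 mm high, loose bystander; origin at the centre of its underside.
- lunchbox: Pale green lunch container with a press button on its -x face, 111 mm (x) by 156 mm (y), 55 mm high, loose bystander; origin at the centre of its underside.
- spoon_a: Blue plastic spoon with a sideways-bent handle, loose bystander, up to 11 mm high, lying roughly along the drawer's y axis. In its own frame it reaches from x = -76 mm (handle end, at y = +30 mm) to x = +73 mm (round head of 35 mm at y = 0); origin on its underside near the bend.
- spoon_b: Coral-red spoon of the same shape and frame, beside the blue one.
Things that resemble listed ones, but are neither listed nor needed, are in the scene too. Of the things shaped like the cap, the white one is meant. Of the things that look like the pot, the smaller one is meant.

How it is judged:
By the outcome, as a careful person would: the job done as asked, in the order asked, and still so for the second after the job is handed in, with the robot touching nothing.
It also fails if it takes over 51 s, if anything falls off the work surface, if the arm or the gripper's body presses on something with over 40 N, if the wrist force passes 120 N, or if a joint passes its speed limit or range.

## Working session

There is one attempt and no reset: what is moved stays moved. The work goes in short steps, each a Python script; the robot and the scene stay as the last script left them, time stands still between calls to the robot, and variables do not carry over. Pictures are saved under pics/ and viewed, about 8 in all and at most 12, crops included, and the job is handed in when it is done.

```bash
ls; mkdir -p pics
cat > h.py <<'E'
import numpy as np, cv2
from plant import ctrl, sensors, optics
def save(name,fn,crop=None,scale=1):
    im,d=optics.grab_frame(name); np.savez('pics/'+fn+'.npz',im=im,d=d)
    o=im[...,::-1]
    if crop: o=o[crop[1]:crop[3],crop[0]:crop[2]]
    cv2.imwrite('pics/'+fn+'.png',cv2.resize(o,None,fx=scale,fy=scale,interpolation=cv2.INTER_CUBIC)); return im,d
def world(name,d,u,v,z=None):
    """pixel -> world; z given: intersect with plane, else depth"""
    p=optics.camera_params(name); K,R,t=map(np.array,(p['mtx'],p['R'],p['t']))
    r=np.linalg.solve(K,[u,v,1.]); c=-R.T@t; w=R.T@r
    s=(z-c[2])/w[2] if z is not None else d[int(round(v)),int(round(u))]
    return c+s*w
E
python3 - <<'E'
from h import *
save('top','top1'); save('scene','scene1')
for n in ('top','scene'):
    p=optics.camera_params(n);print(p)
print(ctrl.tcp_to_tips, optics.camera_params('wrist')); print(sensors.read_state())
a=cv2.imread('pics/top1.png');cv2.imwrite('pics/both.png',a)
E
```

```text
pics
{'mtx': array([[510.57763958,   0.        , 324.70506246],
       [  0.        , 510.57763958, 199.17340647],
       [  0.        ,   0.        ,   1.        ]]), 'R': array([[ 0.02230624, -0.99960636,  0.0170161 ],
       [-0.99729046, -0.02344155, -0.06972967],
       [ 0.0701011 , -0.01541459, -0.99742079]]), 't': array([  91.23291503,  465.13189233, 1407.52009952])}
{'mtx': array([[425.24618123,   0.        , 317.95642735],
       [  0.        , 425.24618123, 204.29314504],
       [  0.        ,   0.        ,   1.        ]]), 'R': array([[ 0.71808627,  0.69590161,  0.00854752],
       [ 0.51836984, -0.52661928, -0.67376912],
       [-0.46437573,  0.48825513, -0.73889249]]), 't': array([-403.82091276, -110.60866873, 1573.66136995])}
25.0 {'mtx': array([[309.70691629,   0.        , 314.73803004],
       [  0.        , 309.70691629, 200.07367177],
       [  0.        ,   0.        ,   1.        ]]), 'T_tool_cam': array([[-1.27989982e-04, -9.62638005e-01, -2.70791534e-01,
         6.80589316e+01],
       [ 9.99999899e-01, -6.64212739e-06, -4.49039167e-04,
         6.99653295e-01
[... 243 characters left out ...]
e+00,  3.13268257e-05,
        1.39351990e+00, -1.50480756e-01]), 'qvel': array([-0.00094792, -0.00088949, -0.0045278 ,  0.00190866,  0.00050397,
        0.00183649]), 'tau': array([-1.45190792e-03, -3.84087038e+01, -2.92550755e+01, -3.37955198e-04,
        4.80169940e-03, -1.86846438e-05]), 'eef_pos': array([175.01028997, 547.0454793 , 255.21030401]), 'eef_rot': array([[-9.52388325e-01,  3.04886091e-01, -9.74251025e-04],
       [ 3.04887447e-01,  9.52386503e-01, -1.89552638e-03],
       [ 3.49943900e-04, -2.10231410e-03, -9.99997729e-01]]), 'force': array([-0.24845727,  0.14044194,  0.18550371]), 'wrist_torque': array([ 0.00202766,  0.02719329, -0.04666668]), 'grip_width': 85.4345735323975}
```

View pics/top1.png

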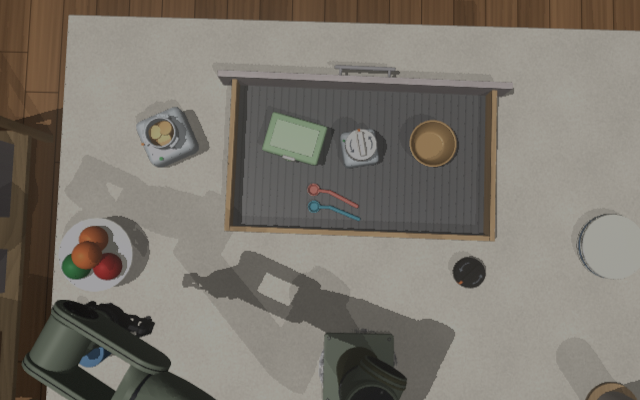

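View pics/scene1.png

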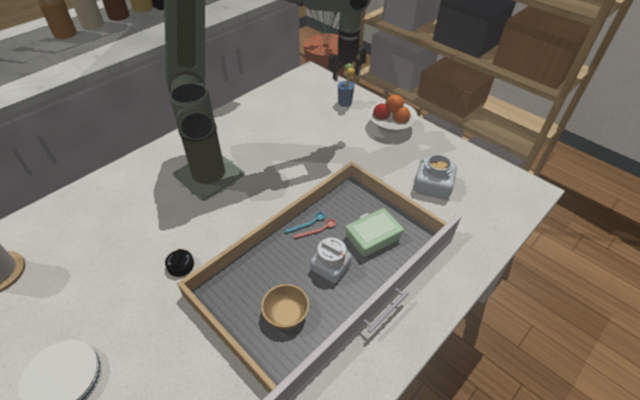

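Pots: the one in the drawer at (361,147), capped, and a larger open decoy at (165,137). Caps: the white one at (361,144) and a black decoy at (469,272). I choose the drawer pot with the white cap and check it in a crop.

Run:
```python
from h import *
z=np.load('pics/top1.npz');im,d=z['im'],z['d']
o=im[70:245,220:400,::-1]
o=im[110:230,265:400,::-1]
cv2.imwrite('pics/crop1.png',cv2.resize(o,None,fx=5.9,fy=5,interpolation=cv2.INTER_CUBIC))
W=lambda u,v,z=None:world('top',d,u,v,z).round(1)
print('centre depth',W(361,147),W(350,140),W(372,142),W(300,200),W(290,135),W(432,143))
print('drawer wall tops corners',W(234,80),W(229,228),W(493,237),W(493,85))
for u,v in((229,228),(493,237)):print(W(u,v,65))
```

```text
centre depth [594.1  11.9 119. ] [615.3  39.8 100.3] [610.5 -18.  105.5] [459.3 170.8  10.4] [631.7 200.6  64. ] [ 628.  -196.1   19.5]
drawer wall tops corners [779.2 357.1  64.9] [376.3 356.3  65.9] [ 368.1 -352.6   64.7] [ 779.1 -346.4   83.5]
[376.3 356.5  65. ]
[ 368.1 -352.5   65. ]
```

View pics/crop1.png

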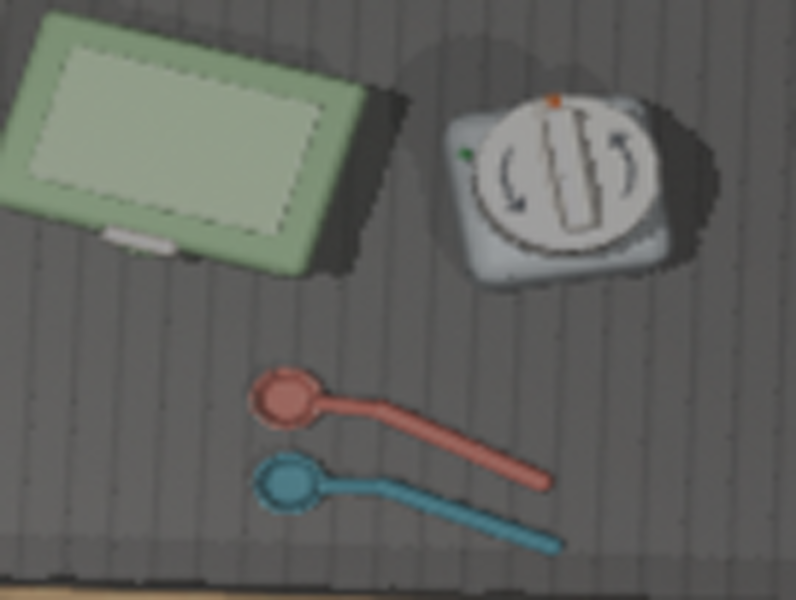

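The crop confirms it: white cap with its centre at crop (567,173), i.e. pixel (361.1,144.6), orange mark at (554,101) and green dot at (466,154). Next I go above it.

```bash
cat >> h.py <<'E'
def Rz(yaw,fam=1):
    c,s=np.cos(yaw),np.sin(yaw); x=np.array([c,s,0]);y=np.array([-s,c,0])
    return np.column_stack([-fam*x,fam*y,[0,0,-1.]])
E
python3 - <<'E'
from h import *
f=lambda u,v:(265+u/5.9-.5+.08,110+v/5-.5+.1)
c=world('top',None,*f(567,173),104); m=world('top',None,*f(554,101),100)
b1=world('top',None,*f(557,110),120); b2=world('top',None,*f(581,228),120)
g=world('top',None,*f(466,154),64)
yaw=np.arctan2(*(b1-b2)[[1,0]]); print(c,m,g,(b1+b2)/2,np.degrees(yaw), np.degrees(np.arctan2(*(m-c)[[1,0]])),np.degrees(np.arctan2(*(g-c)[[1,0]])))
for fam in(1,-1):
  for a in(0,60,90):
    for p in ([c[0],c[1],120],[469,-110,60]):
      q=ctrl.solve_ik(p,Rz(yaw+np.radians(a),fam)); print(fam,a,None if q is None else np.round(q,2))
ctrl.gripper_to(45); print(ctrl.tcp_to_tips,sensors.read_state()['grip_width'])
ctrl.move_ptp([c[0],c[1],250],Rz(yaw))
s=sensors.read_state(); print(s['t'],s['eef_pos'])
np.savez('pics/w1pose.npz',p=s['eef_pos'],R=s['eef_rot'])
save('wrist','w1')
E
```

```text
[604.16242568  11.64381929 104.        ] [643.26472739  17.81996074 100.        ] [620.64640898  54.98373464  64.        ] [603.44009557  12.15407697 120.        ] 10.702527089192637 8.975619993028632 69.1760961272373
1 0 [-0.12  0.41  1.58 -0.    1.15 -1.88]
1 0 [-0.41  0.28  1.92 -0.    0.94 -2.17]
1 60 None
1 60 None
1 90 None
1 90 [-0.41  0.28  1.92 -0.    0.94  2.54]
-1 0 [-0.12  0.41  1.58 -0.    1.15  1.26]
-1 0 [-0.41  0.28  1.92 -0.    0.94  0.97]
-1 60 [-0.12  0.41  1.58 -0.    1.15  0.21]
-1 60 [-0.41  0.28  1.92 -0.    0.94 -0.07]
-1 90 [-0.12  0.41  1.58 -0.    1.15 -0.31]
-1 90 [-0.41  0.28  1.92 -0.    0.94 -0.6 ]
25.0 45.10932055264811
3.0167 [604.09468802  12.52050855 250.03250725]
```

View pics/w1.png

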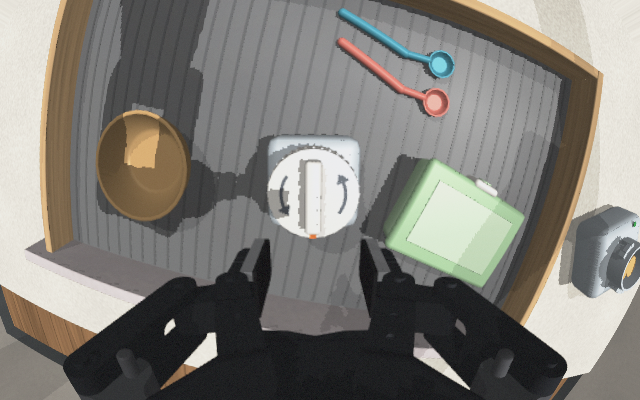

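The wrist view shows the cap centred near (314,192). The bar runs straight up the image from (314,160) to (314,234), so it is aligned with the jaws' plane, and the mark is at (313,236). I compute its position from this view and then go in with the flipped wrist (room for +60°).

```bash
cat >> h.py <<'E'
def wrist(u,v,p,R,z):
    """fisheye pixel -> world point on plane z"""
    c=optics.camera_params('wrist');K=c['mtx'];T=c['T_tool_cam']
    x=np.array([u-K[0,2],v-K[1,2]])/K[0,0]; th=np.hypot(*x)
    r=np.r_[np.sin(th)*x/max(th,1e-9),np.cos(th)]
    o=R@T[:3,3]+p; w=R@T[:3,:3]@r
    return o+(z-o[2])/w[2]*w
E
python3 - <<'E'
from h import *
P=np.load('pics/w1pose.npz');im=np.load('pics/w1.npz')['im']
o=im[120:250,250:380,::-1];cv2.imwrite('pics/w1c.png',cv2.resize(o,(650,650),interpolation=cv2.INTER_CUBIC))
for u,v,z in((314,160,120),(314,234,120),(268,190,104),(359,190,104)):print(wrist(u,v,P['p'],P['R'],z))
yaw=np.radians(10)
ctrl.move_ptp([603.8,12.2,250],Rz(yaw,-1))
s=sensors.read_state(); print(s['t'],s['eef_pos'],s['force'],s['q'])
np.savez('pics/w2pose.npz',p=s['eef_pos'],R=s['eef_rot'])
save('wrist','w2',(215,90,415,240),4)
E
```

```text
[573.23296041   6.34795987 120.        ]
[636.4014298  18.3106896 120.       ]
[609.33824792 -28.47875933 104.        ]
[594.23813975  50.94152627 104.        ]
5.725 [603.80149503  12.25229824 249.9871388 ] [ 0.56599803  0.80077934 -0.25188762] [-1.22932223e-01  2.72086925e-01  1.47439748e+00 -1.11875017e-06
  1.39509920e+00  1.27306123e+00]
```

View pics/w2.png

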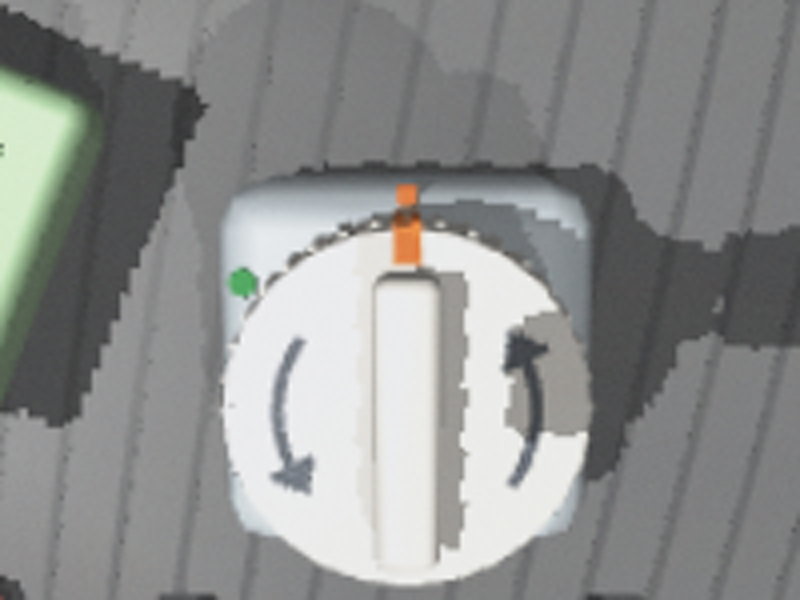

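Run:
```python
from h import *
P=np.load('pics/w2pose.npz')
for u,v,z in((316.5,159,120),(316.5,231,120),(215+222/4,190,104),(215+591/4,190,104)):print(wrist(u,v,P['p'],P['R'],z))
yaw=np.radians(10.4); x,y=604.2,12.3
def st(l):
    s=sensors.read_state(); print(l,round(s['t'],2),s['eef_pos'].round(2),s['force'].round(2),s['wrist_torque'].round(2),round(s['grip_width'],2))
R=Rz(yaw,-1)
ctrl.move_l([x,y,150],R,150); st('above')
print(ctrl.move_l([x,y,132],R,40,threshold=5)); st('low')
ctrl.gripper_to(22); st('near')
ctrl.gripper_to(5,60); st('grip')
save('wrist','w3',(165,100,465,325),2.6)
```

```text
[637.30697778  17.00713421 120.        ]
[576.03053933   6.10010418 120.        ]
[600.97036585  51.8874857  104.        ]
[615.19851369 -28.78674015 104.        ]
above 6.59 [605.03  12.21 150.97] [ 0.44 -0.49  0.98] [0.04 0.03 0.05] 45.2
False
low 7.19 [604.05  12.31 131.68] [ 0.38 -0.18  0.26] [-0.01  0.05  0.02] 44.91
near 7.54 [604.34  12.28 132.21] [ 0.9   0.36 -0.58] [ 0.02 -0.02 -0.02] 22.16
grip 7.78 [604.46  11.83 132.33] [-0.89 -1.67  1.66] [-0.26  0.01 -0.05] 11.92
```

View pics/w3.png

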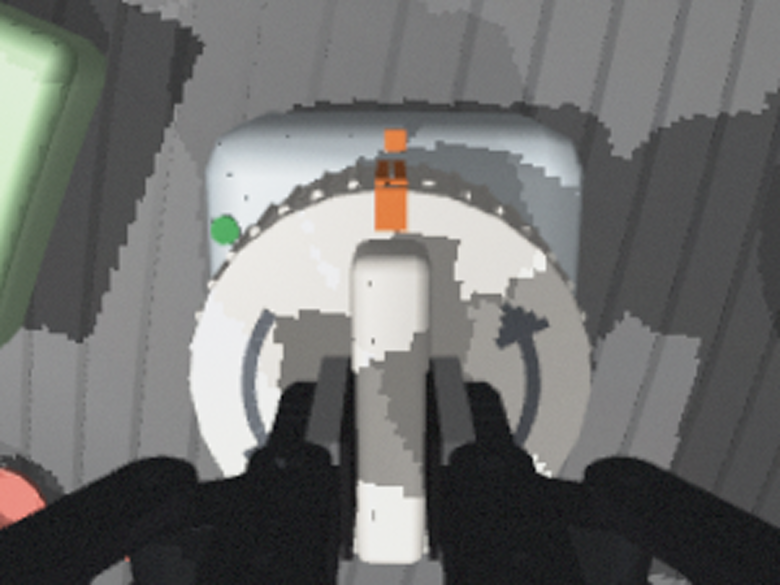

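The pads straddle the bar (x 355–430 in the crop) and the marks are still lined up at locked. Now pressing.

```bash
cat >> h.py <<'E'
def st(l):
    s=sensors.read_state(); print(l,round(s['t'],2),s['eef_pos'].round(2),s['force'].round(2),s['wrist_torque'].round(2),round(s['grip_width'],2)); return s
E
python3 - <<'E'
from h import *
yaw=np.radians(10.4); x,y=604.2,12.3; R=Rz(yaw,-1)
for z in (130.5,129,128,127.5,127):
    ctrl.move_l([x,y,z],R,20); ctrl.hold(.1); s=st(z)
    if s['force'][2]>16: break
E
```

```text
130.5 8.18 [604.63  11.92 131.35] [-1.57 -2.1   4.43] [-0.42  0.23 -0.03] 12.06
129 8.53 [604.79  12.   130.27] [-1.27 -2.37  7.46] [-0.3   0.35 -0.01] 12.09
128 8.88 [604.85  12.03 129.54] [-1.64 -2.43  8.17] [-0.32  0.35  0.03] 12.32
127.5 9.22 [604.84  12.03 129.17] [-2.42 -2.21  8.5 ] [-0.28  0.46  0.04] 12.36
127 9.57 [604.86  12.04 128.81] [-2.82 -2.19  8.69] [-0.29  0.47  0.02] 12.32
```

Run:
```python
from h import *
yaw=np.radians(10.4); x,y=604.0,12.3; R=Rz(yaw,-1)
for z in (126.2,125.4,124.6,123.8,123):
    ctrl.move_l([x,y,z],R,20); ctrl.hold(.1); s=st(z)
    if s['force'][2]>11.3: break
```

```text
126.2 9.93 [604.85  12.   128.27] [-2.89 -1.25 10.3 ] [-0.3   0.53  0.01] 12.11
125.4 10.28 [604.85  12.   127.65] [-3.01 -1.83 10.2 ] [-0.3   0.57  0.03] 11.91
124.6 10.62 [604.86  11.99 127.22] [-4.84 -2.32 12.59] [-0.22  0.72 -0.05] 11.92
```

Run:
```python
from h import *
for a in (12,24,36,48,61):
    ctrl.move_l([604.6,12.2,124.6],Rz(np.radians(10.4+a),-1),20) if 0 else ctrl.move_ptp([604.6,12.2,124.6],Rz(np.radians(10.4+a),-1))
    s=st(a); r=s['eef_rot']; print('  yaw',np.degrees(np.arctan2(r[1,0],r[0,0])).round(2))
    if a==24:
        if abs(s['force'][:2]).max()>12 or s['force'][2]<8.5: break
save('wrist','w4',(165,100,465,325),2.6)
```

```text
12 10.94 [606.13  12.23 127.32] [-2.44 -1.23 10.92] [-0.14  0.49  0.24] 12.54
  yaw 22.45
24 11.26 [606.19  12.08 127.35] [-1.86 -1.28 10.72] [-0.21  0.5   0.12] 12.52
  yaw 34.45
36 11.57 [606.17  12.2  127.35] [-1.82 -1.21 12.02] [-0.21  0.43  0.17] 11.95
  yaw 46.45
48 11.89 [605.85  12.25 127.23] [-2.46 -0.46 11.37] [-0.15  0.56  0.16] 12.44
  yaw 58.45
61 12.22 [606.31  12.18 127.4 ] [-2.04 -0.26 11.65] [-0.14  0.4   0.16] 11.75
  yaw 71.44
```

View pics/w4.png

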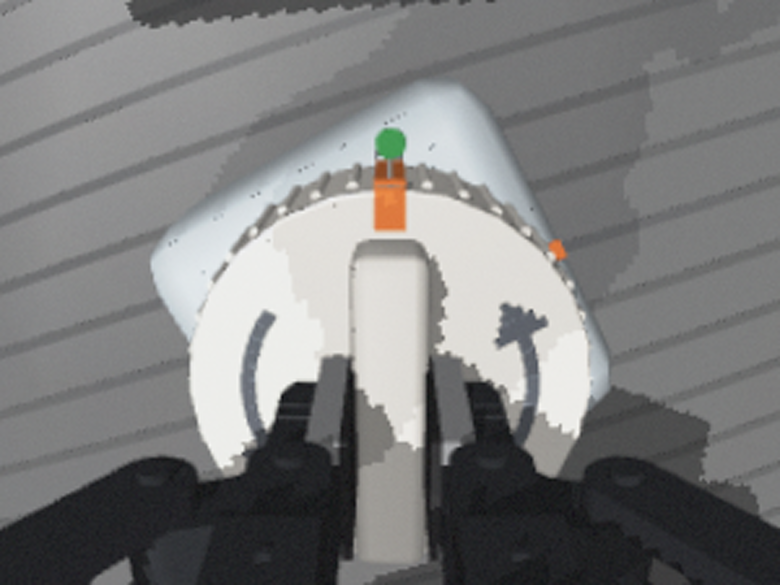

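The cap's mark at (390,205) points at the green dot (390,143), and the pot did not turn. Lifting now.

Run:
```python
from h import *
R=Rz(np.radians(71.4),-1)
for z,v in((135.3,30),(142,30),(165,60),(190,80)):
    ctrl.move_l([605.5,12.2,z],R,v); st(z)
save('scene','s2',(220,170,440,335),3.6)
```

```text
135.3 12.78 [605.27  12.49 134.66] [ 0.65 -1.16  1.04] [-0.09 -0.16  0.02] 12.18
142 13.16 [605.3   12.42 141.98] [ 0.76  0.11 -0.4 ] [-0.04 -0.04 -0.02] 12.2
165 13.69 [605.72  12.27 165.68] [-0.58 -0.43 -0.73] [ 0.01 -0.01 -0.06] 12.19
190 14.16 [606.05  12.18 191.03] [-0.18  0.17 -1.  ] [-0.02  0.01 -0.04] 12.38
```

View pics/s2.png

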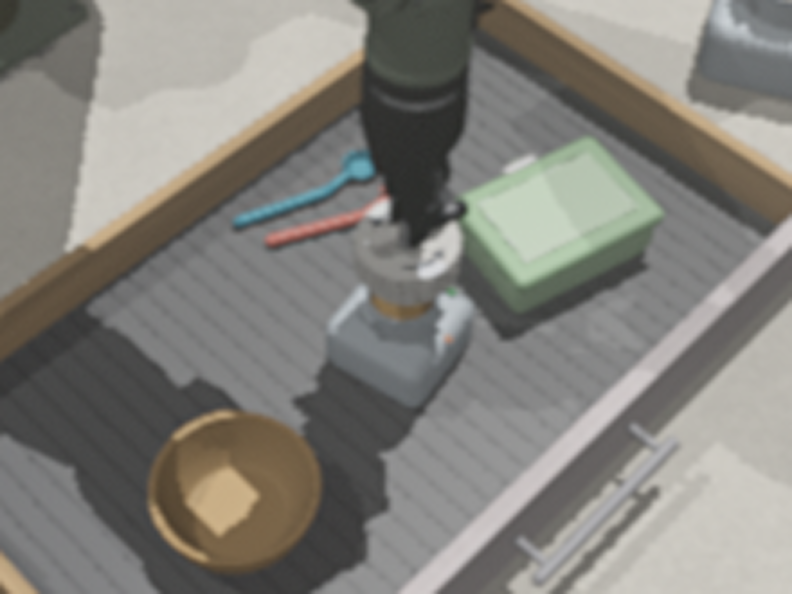

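The scene view shows the cap in the gripper with the pot open, standing in place below it. Placing it on the strip at about (470,-115).

Run:
```python
from h import *
R=Rz(np.radians(71.4),-1); x,y=470,-115
ctrl.move_ptp([x,y,190],R)
ctrl.move_l([x,y,82],R,90); st('hover')
hit=ctrl.move_l([x,y,64],R,15,threshold=2.5); s=st(hit)
save('wrist','w5',(115,60,515,340),2)
```

```text
hover 16.32 [ 470.61 -115.27   82.66] [ 0.2   0.71 -1.18] [ 0.05  0.01 -0.02] 12.23
True 17.12 [ 469.98 -114.99   70.24] [ 0.05 -0.14  4.67] [0.01 0.09 0.06] 12.12
```

View pics/w5.png

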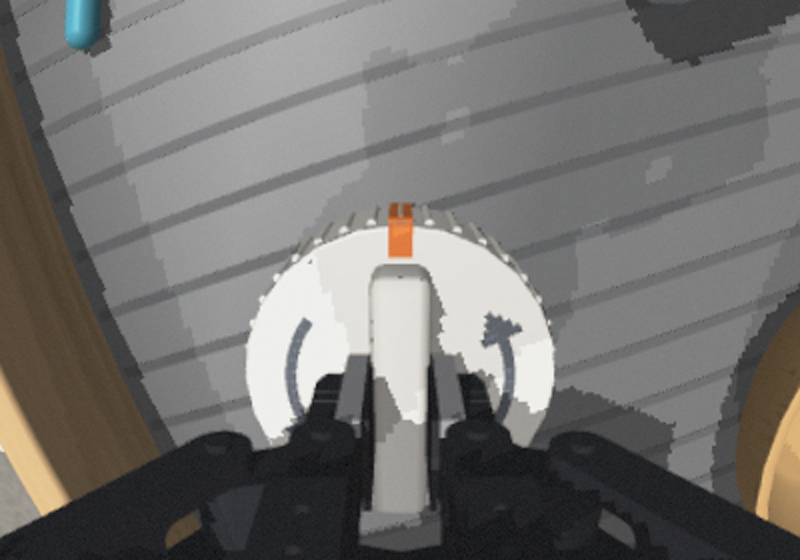

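Contact came at the predicted height (70.2), with the cap flat on bare matting and clear of the wall, spoon and bowl. Release, retreat and check.

Run:
```python
from h import *
R=Rz(np.radians(71.4),-1); x,y=470,-115
ctrl.gripper_to(30); st('open')
ctrl.move_l([x,y,90],R,40); ctrl.move_l([x,y,200],R,120); st('up')
ctrl.move_ptp([330,-330,300],R); st('away')
im,d=save('top','top2',(215,60,515,260),2.6)
for u,v in((361,145),):print(world('top',d,u,v))
```

```text
open 17.48 [ 468.71 -114.41   69.15] [ 0.02  0.11 -0.03] [ 0.   -0.01  0.06] 30.0
up 19.21 [ 469.32 -114.72  199.08] [-0.51 -0.27  0.51] [-0.04  0.02  0.03] 29.83
away 20.27 [ 330.2  -329.1   299.06] [ 0.32  0.99 -0.28] [0.   0.07 0.02] 29.92
[607.10545912   8.37682078  75.86023894]
```

View pics/top2.png

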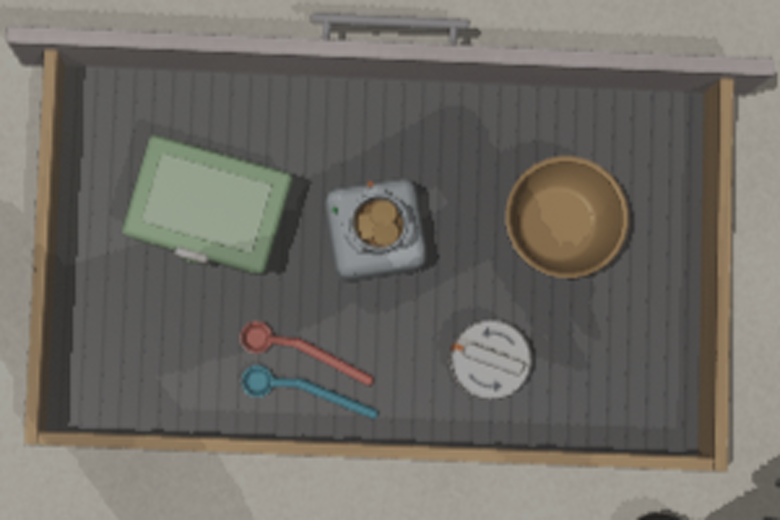

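The top view shows the open pot upright at (377,228), the cap right way up on bare matting at (491,358), and everything else unmoved. I check the cap's flatness and hand in.

Run:
```python
from h import *
d=np.load('pics/top2.npz')['d']
for du,dv in((0,-10),(0,10),(-8,7),(8,-7)):print(world('top',d,215+491/2.6+du,60+358/2.6+dv).round(1))
ctrl.hold(.3); ctrl.finish_job()
```

```text
[ 498.  -114.7   39.8]
[ 442.5 -114.2   46.4]
[449.9 -91.6  50.7]
[ 490.1 -136.6   41.5]
the job is handed in; nothing more can be done
```

The snack pot is open and its cap is lying right way up on the bare matting at about (470, -115) mm. I handed the job in at about 21 s on the robot's clock; no verdict is reported.

**What I did:**
- I gripped the cap's bar and pressed the cap down about 5 mm, at about 11–12 N.
- I turned it 61° anticlockwise while keeping it pressed.
- I lifted it straight off and lowered it until it touched the matting. I let go only then.

**Last checks:**
- **Turn:** before the lift, the cap's orange mark pointed at the green dot.
- **Setting down:** contact came at the height I had predicted (TCP z 70.2 mm).
- **Top view:** it shows the open pot standing where it was. The bowl, lunch container and spoons look unmoved.
- **Cap flatness (one check partly disagreed):** four depth points on the cap's top read 39.8, 41.5, 46.4 and 50.7 mm, against an expected 42 mm. The two high ones could be camera noise or the edge of the grip bar; I did not follow them up. Both pictures of the placed cap looked flat.

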